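# Flag a vegetable sample for a retest

## Robot

A 6-joint arm with a two-finger parallel gripper is mounted at the origin on the work surface. World frame = base frame: x ahead of the robot, y to its left, z up, the work surface at z = 0. Lengths are in m, angles in rad, forces in N, time in s.
With the tool pointing down it reaches from about 0.25 to 0.775 m from the base axis. Payload 4 kg.
Tool frame: the origin (TCP) lies on the centre line of the jaws, within the pads' length; the fingertips stand 14 mm ahead of it and the grasp point (between the pads) lies 5 mm behind it (robot.tcp_to_tips is the distance from the TCP to the fingertips, in m); z points along the fingers, y is the line along which they close (so a half turn about z gives the same grasp; the last joint's range is limited). The gripper opens to 94 mm and grips with 3 to 60 N. Pads are 16 mm wide; open, the fingers measure 119 mm over their backs; the gripper's body (75 mm by 177 mm) begins 78 mm behind the grasp point.
Start: joints at [1.174, 0.087, 1.371, -0, 1.684, -0.103], TCP at [0.159, 0.526, 0.22] pointing down, gripper open.
Joint ranges: [-3.1, 3.1], [-0.76, 2.03], [0.27, 2.55], [-1.08, 4.22], [0.17, 2.65], [-2.57, 2.57]. Speed limits (rad/s): [2.79, 2.79, 3.14, 3.14, 3.14, 3.14].

## Interface

Orientations are given as [roll, pitch, yaw] about the fixed x, y, z axes, in that order (R = Rz(yaw) Ry(pitch) Rx(roll)).
In Python, from bench import robot gives the robot as it stands.
- The arm moves only by the tool carry_out, never from a script. Its argument "increments" is a list of rows, each a list of 3 entries, a list of its own where there are three numbers: the closure in counts, from 0 (fully open) to 255 (shut), then the shift along the tool's x, y, z in mm, then the turn about the tool's z in degrees. In form: [[fingers, [dx, dy, dz], twist], ...]. A call has 1 to 8 rows; each row shifts and turns the commanded pose from where the row before left it, along the tool's axes as they then stand; what a row does not reach is not made up. A row lasts 1/10 s, in which the tool goes at most 50 mm and 8.59 degrees, less where a joint would pass 70% of its speed; a pose out of reach is approached as far as the arm can. A call with a gripper value outside its range is refused whole. The fingers move at their own pace and stop on an object; the grip force is fixed at half the most. Time passes only in rows, so rows that do not move let the fingers close. It gives the time, the measured TCP pose, the force, the opening and the grip force at its end, in the units of the state.
- robot.get_obs(): the state, without advancing time (a new reading comes with each control period).
- robot.snapshot(name): name is "scene" or "top" or "wrist"; returns the picture (480x640x3 uint8, blue, green, red); there is no depth.
- robot.get_calibration(name): a dict with "vfov" (degrees; the focal length in pixels is half the picture's height over the tangent of half this angle, whatever the lens; pixels are square), "cx", "cy" (the principal point, pixels), "k1" (the pictures are not rectified: a ray, as slopes to the right and down, at radius r is drawn at 1 + k1 r^2 times it, then the intrinsics apply), "T" (4x4, takes a point from camera to world coordinates). Camera axes: x right, y down, z forward; pixel columns grow to the right and rows downward; lengths in m; the calibration is good to about 2 mm. A picture is of the moment at which its call begins: read the wrist's pose just before it. get_calibration takes no time and is no camera call; for the wrist camera it gives the pose at the moment of the call.
- robot.close_job(): hands the job in; it is judged then, once.
The state is a dict: "time": time; "joint_positions": joint angles; "qvel": joint speeds; "joint_torque": joint torques, N m; "tool_pos": TCP position; "ee_rot": TCP orientation; "wrist_force": force on the tool from outside, world axes, zero at the start; "wrist_torque": the same for the moment, N m; "width": finger opening in m; "finger_force": force on a finger pad.
Only numpy, scipy, OpenCV 4.12 (cv2) and the standard library are available. Lean on these libraries where they do the work, as an engineer would, in place of code of your own. Each camera call takes 0.05 s, during which the arm holds its last target. There are 200 camera calls.

## Task

Flag the failed sample to the camera over the bench: point straight down at the red-capped tube, with the gripper's fingertips centred a couple of centimetres above its cap, holding still there for two full seconds, then point in the same way at the middle of the carrot, for two full seconds again. Then press the green button on the console all the way down, let it come back up and move clear. Do not touch or shift the tubes, their rack, the vegetables or their tray, and leave the red button alone.

Things in the scene. Friction and masses are not known exactly. Their poses are not given: they have to be found in the camera images.
- rack: White plastic block, 60 x 190 x 35 mm (x, y, z), fixed to the bench, with three round holes 30 mm deep in a row along its y axis, 60 mm apart; a tube stands in each. Which tube is in which hole varies. It stands on the left or the right of the console. Origin: centre of the underside.
- tube_red_top (a point): Centre of the top of the red cap: the tube to point at. The tubes are loose, upright, 26 mm in diameter and 96 mm tall with a 29 mm wide, 18 mm high cap; standing in the rack the cap's top is about 101 mm above the bench.
- tube_red: The tube with the red cap. Origin: centre of its underside, z up along the tube.
- tube_blue: Same tube with a blue cap (not to be touched). Origin: centre of its underside.
- tube_yellow: Same tube with a yellow cap (not to be touched). Origin: centre of its underside.
- tray: Fixed white tray, 150 x 324 x 22 mm (x, y, z), 4 mm walls and floor, with three compartments in a row along its y axis, about 106 mm apart; one vegetable lies in each, which one where varies. It stands on the other side of the console from the rack. Origin: centre of the underside.
- carrot_top (a point): Point on the upper side of the carrot at the middle of its length, about 35 mm above the bench. The axes are the carrot's.
- carrot: Orange carrot lying in the tray, loose, 110 mm long along its x axis (thick end, 36 mm, with a green stub towards -x; thin end, 15 mm, towards +x); its thick end rises to about 41 mm above the bench. Origin: underside, at mid length.
- potato: Tan potato, 84 x 54 x 54 mm, loose in the tray (not to be touched); its top is 58 mm above the bench. Origin: centre of its underside.
- pepper: Green pepper, 70 mm wide, 66 mm tall with its stalk, loose in the tray (not to be touched); its top is 70 mm above the bench. Origin: centre of its underside.
- console: Grey box, 150 x 70 x 35 mm (x, y, z), fixed between rack and tray, with a green and a red round push button on top, on black collars; the green one is 36 mm from the middle towards -x (nearer the robot), the red one 36 mm towards +x. Origin: centre of the underside.
- confirm_top (a point): Centre of the top of the green button (32 mm in diameter), 57 mm above the bench when up, 10 mm proud of its 48 mm wide collar; it is pressed straight down.
- confirm (a joint): Travel of the green button: 0 when up, 0.006 m fully down. It springs back; the force rises from 1.5 N to 5 N at the bottom.
- cancel (a joint): Travel of the red button, which is like the green one (not to be pressed): 0 when up.
Things that resemble listed ones, but are neither listed nor needed, are in the scene too. Several things look just like the console: the one meant starts farthest from the robot's base.

How it is judged:
On the way, in this order (a step that is already met when the one before it is completed fails the run):
1. the fingertips are held just above the red cap, centred within 25 mm, for 1.5 s (horizontal distance between the grasp point and tube_red_top below 0.025 m and z of the grasp point in the frame of tube_red_top between 0.005 and 0.075 m), for 1.5 s.
2. the fingertips are held just above the carrot, within 40 mm of its middle along it and 25 mm across it, for 1.5 s (x of the grasp point in the frame of carrot_top between -0.04 and 0.04 m and y of the grasp point in the frame of carrot_top between -0.025 and 0.025 m and z of the grasp point in the frame of carrot_top between 0.005 and 0.08 m), for 1.5 s.
3. the fingers press the green button down (value of joint confirm above 0.0045 m and contact force between the fingers and console above 0.5 N), for 0.05 s.
At the end, for the whole second after the job is handed in: The green button is back up (within 1.5 mm), the red one is up, and every tube and vegetable is at rest within 12 mm of where it began (value of joint each of confirm, cancel below 0.0015 m and distance of each of tube_red, tube_blue, tube_yellow, carrot, potato, pepper from where it was at the start of the episode below 0.012 m and linear speed of each of tube_red, tube_blue, tube_yellow, carrot, potato, pepper below 0.02 m/s); the robot touches nothing.
It fails at once if the robot touches a tube, the rack, a vegetable or the tray (over 0.3 N) (contact force between any of the fingers, the arm and tube_red above 0.3 N or contact force between any of the fingers, the arm and tube_blue above 0.3 N or contact force between any of the fingers, the arm and tube_yellow above 0.3 N or contact force between any of the fingers, the arm and carrot above 0.3 N or contact force between any of the fingers, the arm and potato above 0.3 N or contact force between any of the fingers, the arm and pepper above 0.3 N or contact force between any of the fingers, the arm and rack above 0.3 N or contact force between any of the fingers, the arm and tray above 0.3 N).
It fails at once if a tube or vegetable is lifted, carried or shifted by over 12 mm (distance of any of tube_red, tube_blue, tube_yellow, carrot, potato, pepper from where it was at the start of the episode above 0.012 m).
It fails at once if the red button is pressed by more than 2 mm (value of joint cancel above 0.002 m).
It also fails if it takes over 58 s, if anything falls off the work surface, if the arm or the gripper's body presses on something with over 40 N, if the wrist force passes 120 N, or if a joint passes its speed limit or range.

## Working session

There is one attempt and no reset: what is moved stays moved. The work goes in short steps, Python scripts to look and compute and a tool call to move; the robot and the scene stay as the last step left them, time stands still between calls to the robot, and variables do not carry over. Pictures are saved under pics/ and viewed, at most 10 in all, crops included, and the job is handed in when it is done.

Besides the shell and the picture viewer there is one more tool, called as a command line: name --argument value ..., lists and objects as JSON in quotes. carry_out: Moves the arm, as the interface text tells. Its arguments: {"type":"object","properties":{"increments":{"type":"array","items":{"type":"array"}}},"required":["increments"]}

```bash
mkdir -p pics; cat > h.py <<'E'
import numpy as np, cv2
from bench import robot
def K(c):
    f=240/np.tan(np.radians(c["vfov"])/2); return f,c["cx"],c["cy"],c["k1"],np.array(c["T"])
def ray(c,u,v):
    f,cx,cy,k1,T=K(c); d=np.array([(u-cx)/f,(v-cy)/f]); s=d.copy()
    for _ in range(30): s=d/(1+k1*(s@s))
    return T[:3,3],T[:3,:3]@np.array([s[0],s[1],1])
def atz(c,u,v,z):
    o,d=ray(c,u,v); return o+d*(z-o[2])/d[2]
def proj(c,p):
    f,cx,cy,k1,T=K(c); q=T[:3,:3].T@(np.array(p)-T[:3,3]); s=q[:2]/q[2]; s=s*(1+k1*(s@s)); return s*f+[cx,cy]
E
python3 - <<'E'
from h import *
for n in("top","scene"):
    im=robot.snapshot(n); cv2.imwrite(f"pics/{n}0.png",im); c=robot.get_calibration(n); print(n,c["vfov"],c["cx"],c["cy"],c["k1"],np.round(c["T"],3).tolist())
o=robot.get_obs(); print(o["tool_pos"],o["ee_rot"],o["time"])
E
```

```text
top 52.35167975458895 316.87489444449363 238.25453627542308 0.02362552895078949 [[0.024, -0.992, 0.121, 0.395], [-0.999, -0.02, 0.029, -0.001], [-0.027, -0.121, -0.992, 1.0], [0.0, 0.0, 0.0, 1.0]]
scene 50.27619070684878 326.11836502769927 234.0035930776953 -0.02429575500046568 [[-0.584, 0.469, -0.663, 1.169], [0.812, 0.347, -0.469, 0.495], [0.01, -0.812, -0.583, 0.689], [0.0, 0.0, 0.0, 1.0]]
[0.15910104 0.52602757 0.21844396] [-3.13969370e+00 -2.23801630e-04  2.84780535e+00] 0.1
```

View pics/top0.png

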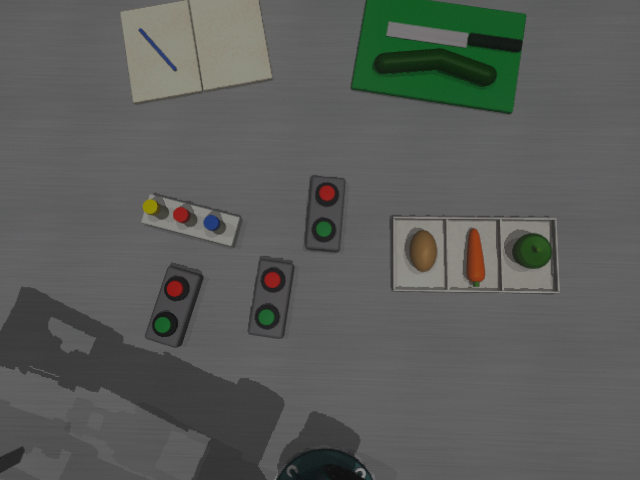

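View pics/scene0.png

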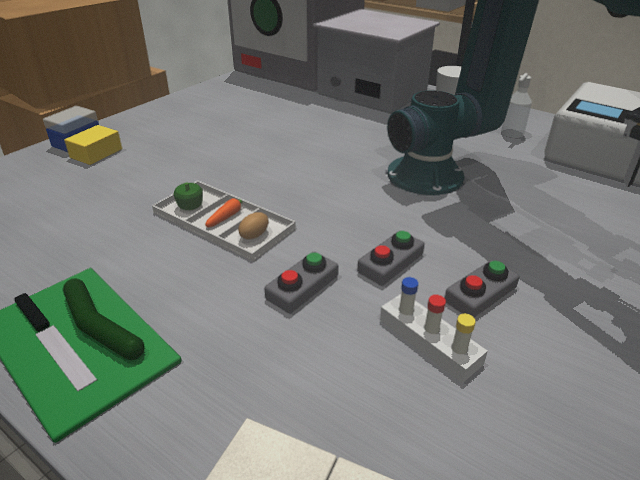

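The top view shows the red cap at (181,215), the carrot at about (475,255), and three console lookalikes at about (325,213), (271,297) and (174,305). The scene view agrees. Next I'll measure these points and make an enlarged crop.

```bash
python3 - <<'E'
from h import *
c=robot.get_calibration("top"); im=cv2.imread("pics/top0.png"); hsv=cv2.cvtColor(im,cv2.COLOR_BGR2HSV)
def blob(u,v,r,ranges):
    m=sum(cv2.inRange(hsv,a,b) for a,b in ranges); k=np.zeros_like(m); cv2.circle(k,(u,v),r,255,-1); m=m&k
    ys,xs=np.nonzero(m); return xs,ys
R=[((0,120,60),(8,255,255)),((172,120,60),(180,255,255))];G=[((45,80,40),(85,255,255))]
def P(n,u,v,r,rg,z):
    xs,ys=blob(u,v,r,rg); a=atz(c,xs.mean(),ys.mean(),z); print(n,len(xs),xs.mean().round(1),ys.mean().round(1),a.round(4)); return a
P("redcap",181,215,14,R,.098);P("blue",212,223,14,[((105,120,40),(130,255,255))],.098);P("yel",151,207,14,[((22,120,60),(35,255,255))],.098)
for u,v,u2,v2 in((324,229,327,194),(266,317,272,280),(165,324,176,289)):
    a=P("green",u,v,16,G,.055);b=P("red",u2,v2,16,R,.055);m=(a+b)/2;print(" sep",np.linalg.norm(a-b),"dist",np.hypot(*m[:2]),"yaw",np.degrees(np.arctan2(*(b-a)[1::-1])))
xs,ys=blob(475,255,45,[((3,150,80),(16,255,255))])
p=np.array([atz(c,x,y,.02)[:2] for x,y in zip(xs,ys)]);mu=p.mean(0);w,V=np.linalg.eigh(np.cov(p.T));t=(p-mu)@V[:,1];s=(p-mu)@V[:,0]
print("carrot",mu,V[:,1],t.min(),t.max(),"mid",mu+V[:,1]*(t.min()+t.max())/2,"width",np.ptp(s))
# cross-check with the scene view
sc=robot.get_calibration("scene")
for n,p in(("red",atz(c,181,215,.101)),):print(n,proj(sc,p))
cr=np.hstack([cv2.resize(im[165:265,130:250],(400,333)),cv2.resize(im[165:265,265:385],(400,333))]);cv2.imwrite("pics/crop.png",cr)
E
```

```text
redcap 205 180.9 214.5 [0.5442 0.2825 0.098 ]
blue 180 211.1 222.2 [0.5306 0.2247 0.098 ]
yel 213 151.0 206.7 [0.5579 0.3401 0.098 ]
green 214 323.4 228.6 [0.5289 0.0142 0.055 ]
red 212 326.6 192.6 [0.6007 0.0095 0.055 ]
 sep 0.0719106048277418 dist 0.5649429063970152 yaw -3.7121959289764286
green 227 266.0 316.8 [0.356  0.1205 0.055 ]
red 225 272.0 279.5 [0.4275 0.1115 0.055 ]
 sep 0.07201598480812607 dist 0.4085804269469708 yaw -7.146861062034992
green 224 162.3 324.5 [0.3368 0.3194 0.055 ]
red 216 174.6 288.3 [0.4063 0.2999 0.055 ]
 sep 0.07212683430312967 dist 0.4836636736122497 yaw -15.663164777981907
carrot [ 0.48088243 -0.28812579] [-0.99947905 -0.03227438] -0.058166836794167696 0.045835261218749375 mid [ 0.48704501 -0.28792679] width 0.03197911474812909
red [436.94119349 299.50399152]
```

View pics/crop.png

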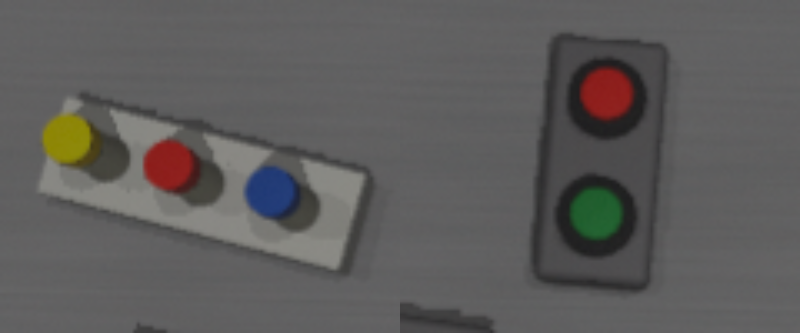

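The three console candidates are at (325,213), (271,297) and (174,305), at 0.565, 0.409 and 0.484 m from the base. The first is the one meant: it is farthest away and sits between the rack and the tray. The crop shows its green button at the near end and the red cap in the middle hole. Cap spacing (59 mm) and button spacing (72 mm) both match the description. Now I'll move over the red cap with the fingers shut.

carry_out --increments '[[255, [-31, -9, 0], 0], [255, [-31, -9, 0], 0], [255, [-31, -9, 0], 0], [255, [-31, -9, 0], 0], [255, [-31, -9, 0], 0], [255, [-31, -9, 0], 0], [255, [-31, -9, 0], 0], [255, [0, 0, 0], 0]]'

```text
time: 0.9
tool_pos: [0.3513, 0.4011, 0.2186]
ee_rot: [-3.14, 0.001, 2.843]
wrist_force: [-0.9, 0.3, -0.3]
width: 0.0336
finger_force: 0.0
```

carry_out --increments '[[255, [-31, -9, 0], 0], [255, [-31, -9, 0], 0], [255, [-31, -9, 0], 0], [255, [-31, -9, 0], 0], [255, [-31, -9, 0], 0], [255, [-31, -9, 0], 0], [255, [-31, -9, 0], 0], [255, [0, 0, 0], 0]]'

```text
time: 1.7
tool_pos: [0.5401, 0.2783, 0.218]
ee_rot: [-3.14, -0.001, 2.844]
wrist_force: [0.5, 1.0, 0.4]
width: 0.0001
finger_force: 0.0
```

```bash
cat > d.py <<'E'
import sys
from h import *
from scipy.spatial.transform import Rotation as Ro
o=robot.get_obs(); t=np.array(eval(sys.argv[1])); Rm=Ro.from_euler("xyz",o["ee_rot"]).as_matrix()
print("t",o["time"],"tcp",np.round(o["tool_pos"],4),"rot",np.round(o["ee_rot"],3),"w",o["width"],"F",np.round(o["wrist_force"],1),"shift mm",np.round(1e3*Rm.T@(t-o["tool_pos"]),1))
E
python3 d.py "[.5442,.2825,.140]"; python3 - <<'E'
from h import *
cv2.imwrite("pics/w1.png",robot.snapshot("wrist")); c=robot.get_calibration("wrist"); print(proj(c,[.5442,.2825,.101]))
E
```

```text
t 1.7 tcp [0.5401 0.2783 0.218 ] rot [-3.140e+00 -1.000e-03  2.844e+00] w 8.773956663116114e-05 F [0.5 1.  0.4] shift mm [-2.7  5.3 78. ]
[326.56545672 249.09212793]
```

View pics/w1.png

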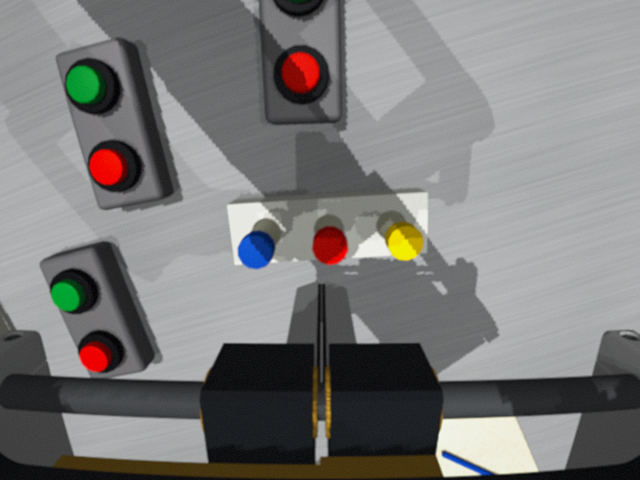

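The wrist view shows the red cap at (330,245), against a predicted (327,249), so the estimate is good to a few mm. I'll descend and hold.

carry_out --increments '[[255, [-3, 5, 10], 0], [255, [0, 0, 15], 0], [255, [0, 0, 15], 0], [255, [0, 0, 15], 0], [255, [0, 0, 13], 0], [255, [0, 0, 10], 0], [255, [0, 0, 0], 0], [255, [0, 0, 0], 0]]'

```text
time: 2.55
tool_pos: [0.5426, 0.2841, 0.1415]
ee_rot: [3.141, 0.0, 2.848]
wrist_force: [0.3, 0.4, -0.1]
width: 0.0006
finger_force: 0.0
```

carry_out --increments '[[255, [0, 0, 0], 0], [255, [0, 0, 0], 0], [255, [0, 0, 0], 0], [255, [0, 0, 0], 0], [255, [0, 0, 0], 0], [255, [0, 0, 0], 0], [255, [0, 0, 0], 0], [255, [0, 0, 0], 0]]'

```text
time: 3.35
tool_pos: [0.5425, 0.2841, 0.1415]
ee_rot: [3.142, -0.0, 2.848]
wrist_force: [0.4, -0.7, -0.1]
width: 0.0001
finger_force: 0.0
```

```bash
python3 d.py "[.5442,.2825,.140]"; python3 - <<'E'
from h import *
cv2.imwrite("pics/s1.png",cv2.resize(robot.snapshot("scene")[200:380,330:570],(800,600)))
E
```

```text
t 3.35 tcp [0.5425 0.2841 0.1415] rot [ 3.142 -0.     2.848] w 0.00011278938718248802 F [ 0.4 -0.7 -0.1] shift mm [-2.1 -1.   1.5]
```

View pics/s1.png

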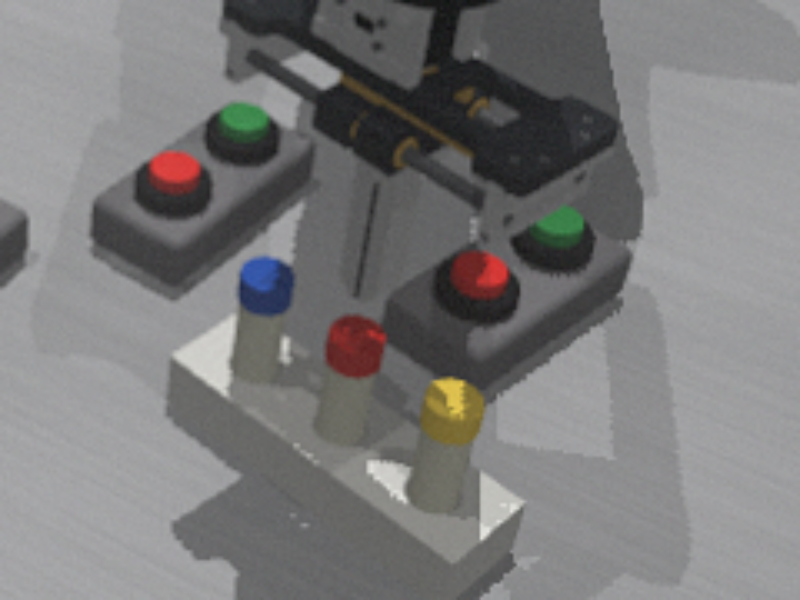

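The fingertips, at (360,295) in the crop, stand about 25 mm above the red cap at (355,335), with nothing touched. I'll keep holding.

carry_out --increments '[[255, [0, 0, 0], 0], [255, [0, 0, 0], 0], [255, [0, 0, 0], 0], [255, [0, 0, 0], 0], [255, [0, 0, 0], 0], [255, [0, 0, 0], 0], [255, [0, 0, 0], 0], [255, [0, 0, 0], 0]]'

```text
time: 4.2
tool_pos: [0.5425, 0.2841, 0.1415]
ee_rot: [3.142, 0.0, 2.848]
wrist_force: [0.9, 0.2, 0.1]
width: 0.0006
finger_force: 0.0
```

carry_out --increments '[[255, [0, 0, 0], 0], [255, [0, 0, 0], 0], [255, [0, 0, 0], 0], [255, [0, 0, 0], 0], [255, [0, 0, 0], 0], [255, [0, 0, 0], 0], [255, [0, 0, 0], 0], [255, [0, 0, 0], 0]]'

```text
time: 5.0
tool_pos: [0.5425, 0.2841, 0.1415]
ee_rot: [3.141, 0.0, 2.848]
wrist_force: [-0.6, -0.6, -0.6]
width: 0.0005
finger_force: 0.0
```

carry_out --increments '[[255, [0, 0, -20], 0], [255, [0, 0, -20], 0], [255, [0, 0, -20], 0], [255, [0, 0, 0], 0]]'

```text
time: 5.4
tool_pos: [0.5441, 0.2848, 0.2054]
ee_rot: [3.137, 0.005, 2.848]
wrist_force: [-0.1, 1.8, 1.0]
width: 0.0007
finger_force: 0.0
```

```bash
python3 d.py "[.485,-.288,.200]"
```

```text
t 5.4 tcp [0.5441 0.2848 0.2054] rot [3.137 0.005 2.848] w 0.0006718314654563684 F [-0.1  1.8  1. ] shift mm [-109.3 -565.4    3.4]
```

carry_out --increments '[[255, [-7, -35, 0], 0], [255, [-7, -35, 0], 0], [255, [-7, -35, 0], 0], [255, [-7, -35, 0], 0], [255, [-7, -35, 0], 0], [255, [-7, -35, 0], 0], [255, [-7, -35, 0], 0], [255, [-7, -35, 0], 0]]'

```text
time: 6.2
tool_pos: [0.5142, -0.0014, 0.2002]
ee_rot: [-3.141, -0.001, 2.848]
wrist_force: [0.5, -1.0, -0.1]
width: 0.0008
finger_force: 0.0
```

carry_out --increments '[[255, [-7, -35, 0], 0], [255, [-7, -35, 0], 0], [255, [-7, -35, 0], 0], [255, [-7, -35, 0], 0], [255, [-7, -35, 0], 0], [255, [-7, -35, 0], 0], [255, [-6, -35, 0], 0], [255, [0, 0, 0], 0]]'

```text
time: 7.0
tool_pos: [0.4887, -0.252, 0.1996]
ee_rot: [-3.141, -0.002, 2.843]
wrist_force: [0.5, 1.0, -0.1]
width: 0.0001
finger_force: 0.0
```

```bash
python3 - <<'E'
from h import *
cv2.imwrite("pics/w2.png",robot.snapshot("wrist")); c=robot.get_calibration("wrist"); print(proj(c,[.485,-.288,.035]))
E
python3 d.py "[.485,-.288,.074]"
```

```text
[279.85826613 237.64151536]
t 7.05 tcp [ 0.4891 -0.2499  0.1998] rot [ 3.141e+00 -2.000e-03  2.844e+00] w 0.0005522192301350656 F [ 0.6 -0.2  0.2] shift mm [ -7.5 -37.8 125.8]
```

View pics/w2.png

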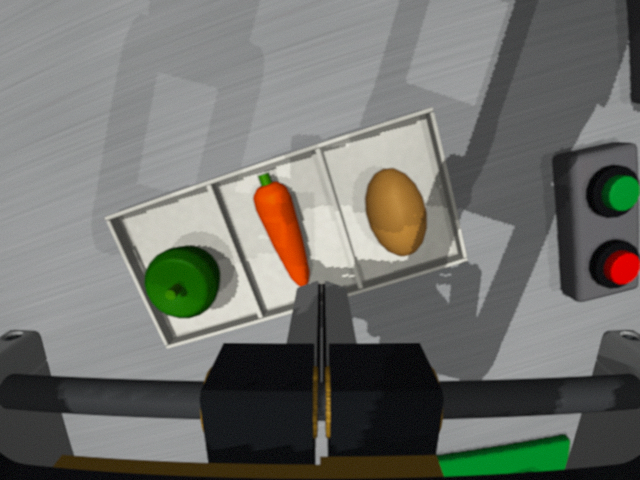

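The carrot runs from (268,182) to (304,285), so its middle is at about (285,234). That fits the predicted (280,238). I'll centre over it, descend and hold.

carry_out --increments '[[255, [-4, -18, 0], 0], [255, [-4, -18, 0], 0], [255, [0, 0, 0], 0], [255, [0, 0, 25], 0], [255, [0, 0, 25], 0], [255, [0, 0, 25], 0], [255, [0, 0, 20], 0], [255, [0, 0, 15], 0]]'

```text
time: 7.85
tool_pos: [0.4869, -0.2844, 0.0898]
ee_rot: [3.141, -0.002, 2.848]
wrist_force: [0.1, 0.2, 0.4]
width: 0.0002
finger_force: 0.0
```

carry_out --increments '[[255, [0, 0, 8], 0], [255, [0, 0, 6], 0], [255, [0, 0, 0], 0], [255, [0, 0, 0], 0], [255, [0, 0, 0], 0], [255, [0, 0, 0], 0], [255, [0, 0, 0], 0], [255, [0, 0, 0], 0]]'

```text
time: 8.65
tool_pos: [0.4874, -0.2854, 0.0777]
ee_rot: [-3.142, 0.0, 2.848]
wrist_force: [-0.0, 0.6, 0.7]
width: 0.0005
finger_force: 0.0
```

carry_out --increments '[[255, [0, 0, 0], 0], [255, [0, 0, 0], 0], [255, [0, 0, 0], 0], [255, [0, 0, 0], 0], [255, [0, 0, 0], 0], [255, [0, 0, 0], 0], [255, [0, 0, 0], 0], [255, [0, 0, 0], 0]]'

```text
time: 9.45
tool_pos: [0.4873, -0.2853, 0.0774]
ee_rot: [3.141, -0.0, 2.848]
wrist_force: [0.9, -0.0, -0.0]
width: 0.0003
finger_force: 0.0
```

carry_out --increments '[[255, [0, 0, 0], 0], [255, [0, 0, 0], 0], [255, [0, 0, 0], 0], [255, [0, 0, 0], 0], [255, [0, 0, 0], 0], [255, [0, 0, 0], 0], [255, [0, 0, 0], 0], [255, [0, 0, 0], 0]]'

```text
time: 10.25
tool_pos: [0.4873, -0.2853, 0.0775]
ee_rot: [3.141, 0.0, 2.848]
wrist_force: [-0.2, -0.1, -0.3]
width: 0.0004
finger_force: 0.0
```

```bash
python3 d.py "[.485,-.288,.074]"
```

```text
t 10.25 tcp [ 0.4873 -0.2853  0.0775] rot [3.141 0.    2.848] w 0.0003922532940875017 F [-0.2 -0.1 -0.3] shift mm [ 1.4 -3.2  3.5]
```

carry_out --increments '[[255, [0, 0, 0], 0], [255, [0, 0, 0], 0], [255, [0, 0, 0], 0], [255, [0, 0, -25], 0], [255, [0, 0, -25], 0], [255, [0, 0, -25], 0], [255, [0, 0, -25], 0], [255, [0, 0, 0], 0]]'

```text
time: 11.05
tool_pos: [0.4891, -0.2866, 0.182]
ee_rot: [-3.139, 0.008, 2.848]
wrist_force: [0.3, 0.9, 0.3]
width: 0.0005
finger_force: 0.0
```

carry_out --increments '[[255, [6, 38, 0], 0], [255, [6, 38, 0], 0], [255, [6, 38, 0], 0], [255, [6, 38, 0], 0], [255, [6, 38, 0], 0], [255, [6, 38, 0], 0], [255, [6, 38, 0], 0], [255, [5, 33, 0], 0]]'

```text
time: 11.85
tool_pos: [0.5282, 0.0164, 0.1757]
ee_rot: [-3.141, -0.002, 2.848]
wrist_force: [-0.6, -0.1, -0.3]
width: 0.0005
finger_force: 0.0
```

carry_out --increments '[[255, [0, 0, 0], 0], [255, [0, 0, 0], 0]]'

```text
time: 12.05
tool_pos: [0.5283, 0.0149, 0.176]
ee_rot: [-3.141, -0.002, 2.85]
wrist_force: [0.5, -0.2, 0.4]
width: 0.0002
finger_force: 0.0
```

```bash
python3 - <<'E'
from h import *
im=robot.snapshot("wrist"); cv2.imwrite("pics/w3.png",im); c=robot.get_calibration("wrist"); print(proj(c,[.5289,.0142,.057]),proj(c,[.6007,.0095,.057]))
E
python3 d.py "[.5289,.0142,.071]"
```

```text
[321.38178544 243.52945229] [340.60618469 323.22780954]
t 12.1 tcp [0.5284 0.0141 0.1763] rot [-3.141e+00 -2.000e-03  2.848e+00] w 0.0003693896891816662 F [-0.5  0.1 -0.6] shift mm [ -0.7   0.3 105.3]
```

View pics/w3.png

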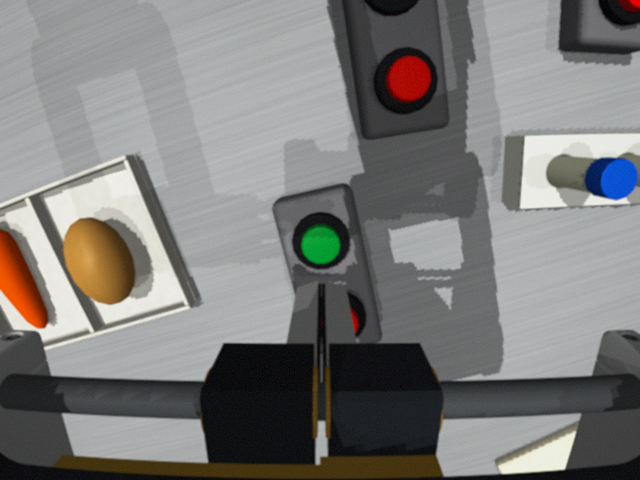

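The green button is seen at (321,243), and the prediction was (321,244). I'll descend to just above it first.

carry_out --increments '[[255, [0, 0, 20], 0], [255, [0, 0, 20], 0], [255, [0, 0, 20], 0], [255, [0, 0, 20], 0], [255, [0, 0, 10], 0], [255, [0, 0, 6], 0], [255, [0, 0, 0], 0], [255, [0, 0, 0], 0]]'

```text
time: 12.9
tool_pos: [0.5295, 0.0141, 0.0823]
ee_rot: [3.141, 0.002, 2.847]
wrist_force: [0.4, -0.8, -0.5]
width: 0.0007
finger_force: 0.0
```

carry_out --increments '[[255, [0, 0, 3], 0], [255, [0, 0, 3], 0], [255, [0, 0, 3], 0], [255, [0, 0, 2], 0], [255, [0, 0, 2], 0], [255, [0, 0, 2], 0], [255, [0, 0, 0], 0]]'

```text
time: 13.6
tool_pos: [0.5289, 0.0146, 0.0667]
ee_rot: [3.141, 0.0, 2.848]
wrist_force: [-0.9, 1.0, 2.9]
width: 0.0007
finger_force: 2.0
```

carry_out --increments '[[255, [0, 0, 1], 0], [255, [0, 0, 1], 0], [255, [0, 0, 1], 0], [255, [0, 0, 0], 0], [255, [0, 0, 0], 0]]'

```text
time: 14.1
tool_pos: [0.529, 0.0146, 0.0652]
ee_rot: [3.141, 0.001, 2.848]
wrist_force: [-4.7, -0.1, 10.2]
width: 0.0006
finger_force: 5.1
```

The arm stopped at TCP z 0.065 with 10 N on the tool, above the 5 N spring force. The button is on its stop, so I'll retract.

carry_out --increments '[[255, [0, 0, -5], 0], [255, [0, 0, -10], 0], [255, [0, 0, -20], 0], [255, [0, 0, -25], 0], [255, [0, 0, -25], 0], [255, [0, 0, -25], 0], [255, [0, 0, 0], 0], [255, [0, 0, 0], 0]]'

```text
time: 14.9
tool_pos: [0.529, 0.0144, 0.1731]
ee_rot: [3.141, 0.0, 2.848]
wrist_force: [-0.2, -0.4, -0.4]
width: 0.0001
finger_force: 0.0
```

carry_out --increments '[[255, [0, 0, 0], 0], [255, [0, 0, 0], 0], [255, [0, 0, 0], 0], [255, [0, 0, 0], 0]]'

```text
time: 15.3
tool_pos: [0.5285, 0.0145, 0.1726]
ee_rot: [-3.141, -0.001, 2.848]
wrist_force: [0.2, -0.5, -0.1]
width: 0.0007
finger_force: 0.0
```

```bash
python3 - <<'E'
from h import *
cv2.imwrite("pics/s2.png",robot.snapshot("scene")); o=robot.get_obs(); print(o["tool_pos"],o["wrist_force"],o["time"])
E
```

```text
[0.52864731 0.0144952  0.17288064] [ 0.45908392 -0.360482   -0.7944868 ] 15.35
```

View pics/s2.png

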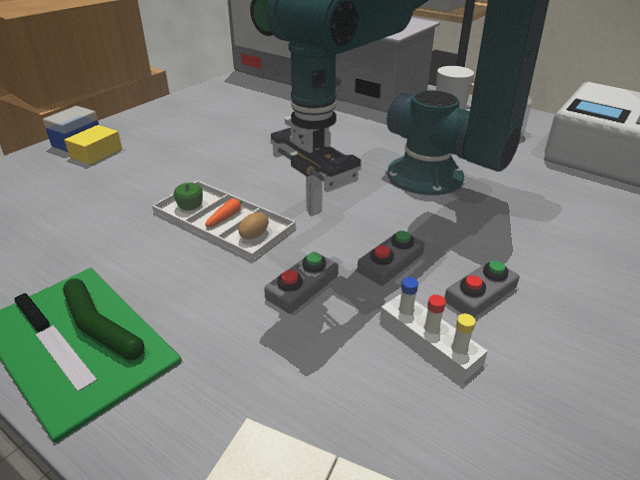

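The tubes and vegetables are where they started, the green button at (314,259) is back up, and the gripper is clear. I'll hand the job in.

```bash
python3 -c "
from bench import robot
print(robot.close_job())"
```

```text
the job is handed in; nothing more can be done
None
```

I held the fingertips above the red cap and then the carrot for over two seconds each, pressed the green button to its stop, let it come back up, moved clear and handed the job in; no verdict was shown, and the last picture shows nothing shifted.

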